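# Uncouple the spent vent filter

### The arm

A 6-joint arm with a two-finger parallel gripper is mounted at the origin on the work surface. World frame = base frame: x ahead of the robot, y to its left, z up, the work surface at z = 0. Lengths are in m, angles in rad, forces in N, time in s.
With the tool pointing down it reaches from about 0.275 to 0.975 m from the base axis. Payload 8.4 kg.
Tool frame: the origin (TCP) lies on the centre line of the jaws, within the pads' length; the fingertips stand 14 mm ahead of it and the grasp point (between the pads) lies 5 mm behind it; z points along the fingers, y is the direction in which the jaws open and shut (so a half turn about z gives the same grasp; the last joint's range is limited). The gripper opens to 92 mm and grips with 3 to 60 N. Pads are 20 mm wide; open, the fingers measure 128 mm over their backs; the gripper's body (75 mm by 189 mm) begins 69 mm behind the grasp point.
Start: joints at [-1.307, 0.353, 1.633, -0, 1.155, -0.002], TCP at [0.164, -0.603, 0.229] pointing down, gripper open.
Joint ranges: [-2.63, 2.63], [-0.92, 2.1], [0.06, 2.66], [-1.3, 4.44], [0, 2.69], [-3.02, 3.02]. Speed limits (rad/s): [2.22, 2.22, 2.79, 3.14, 3.14, 3.14].

### API

Orientations are given as a unit quaternion [w, x, y, z].
In Python, from workcell import env gives the robot as it stands.
- The arm moves only by the tool move_arm, never from a script. Its argument "motion" is a list of rows, each a list of 2 entries, a list of its own where there are three numbers: the shift along the tool's x, y, z in mm, then the turn, a rotation vector about the tool's x, y, z in degrees. In form: [[[x, y, z], [ax, ay, az]], ...]. A call has 1 to 8 rows; each row shifts and turns the pose as measured when the row begins, along the tool's axes as they then stand; what a row does not reach is not made up. A row lasts 1/12 s, in which the tool goes at most 41.7 mm and 7.16 degrees, less where a joint would pass 70% of its speed; a pose out of reach is approached as far as the arm can. A call with a gripper value outside its range is refused whole. "jaw" is the finger opening in mm, from 0 to 91.9, set as the call begins (left out, the last holds). The fingers move at their own pace and stop on an object; "squeeze" is the grip in N (left out, the last holds). Time passes only in rows, so rows that do not move let the fingers close. It gives the time, the measured TCP pose, the force and the opening at its end, in the units of the state.
- env.observe(): the state, without advancing time (a new reading comes with each control period).
- env.camera(name): name is "scene" or "top"; returns the picture (480x640x3 uint8, red, green, blue); there is no depth.
- env.camera_model(name): a dict with "fx", "fy", "cx", "cy" (pixels), "cam_to_world" (4x4, takes a point from camera to world coordinates). Camera axes: x right, y down, z forward; pixel columns grow to the right and rows downward; lengths in m; the calibration is good to about 2 mm. A picture is of the moment at which its call begins. camera_model takes no time and is no camera call.
- env.sign_off(): hands the job in, once; it reports no verdict.
The state is a dict: "time_s": time; "joints": joint angles; "joint_vel": joint speeds; "tau": joint torques, N m; "tcp_pos": TCP position; "eef_rot": TCP orientation; "wrist_force": force on the tool from outside, world axes, zero at the start; "wrist_torque": the same for the moment, N m; "gripper_width": opening from 0.0 (shut) to 1.0 (fully open).
Only numpy, scipy, OpenCV 4.12 (cv2) and the standard library are available. Lean on these libraries where they do the work, as an engineer would, in place of code of your own. Each camera call takes 0.05 s, during which the arm holds its last target. There are 200 camera calls.

### The job

The purple-capped vent filter on the vacuum manifold is spent: pull up the sprung steel sleeve of its quick coupling until the coupling lets go, lift the filter off and let the sleeve snap forward again. Set the filter down upright inside the flat white tray without dropping it, let go of it, leave the gold-capped filter coupled, and do not push the bottle or the jar about.

Things in the scene. Friction and masses are not known exactly. Their poses are not given: they have to be found in the camera images.
- purple: Spent vent filter: brass quick-coupling socket with purple cap, 62 mm tall, about 0.3 kg, round about its z (up). Origin: centre of its underside. From the bottom: brass foot, diameter 39 mm (0 to 4 mm); steel sleeve, diameter 42 (4 to 40 mm); neck, diameter 28 (40 to 50 mm); purple cap, diameter 38 over its ribs (50 to 62 mm). Starts seated on one manifold outlet, its underside on the manifold's top.
- purple_sleeve (a joint): Slide of the purple filter's sleeve: 0 = forward (down, at rest), 0.008 m = fully back (up). Spring: 6 N at 0, 11 N at the end. Two jaws inside grip under the nipple's head, so pulling the cap does not free it. Grip the sleeve and pull straight up: the jaws open after about 6 mm and, pulling on, the filter comes up; once raised 27 mm the sleeve snaps forward by itself, even while held by it.
- purple_grip (a point): On the purple filter's axis inside its sleeve, 24 mm above its underside while the sleeve is forward (it moves with the sleeve): a good height to grip. The cap's top is 38 mm above it.
- gold: Good vent filter, same make as purple but with a gold-coloured cap, coupled to the other outlet; it must stay coupled. Origin: centre of its underside.
- gold_sleeve (a joint): Slide of the gold filter's sleeve, as for the purple one. Must stay forward.
- manifold: Fixed dark steel manifold bar, 64 mm (x) by 210 mm (y), top 45 mm above its origin, which is the centre of its underside on the table. Two upright brass nipples stand on its top at y = +60 and -60 mm, each 27 mm tall (head 23 mm in diameter on a 14 mm stem); each starts inside a filter. Which filter is on which outlet varies.
- tray: Fixed shallow white tray, 170 by 170 mm outside, 5 mm walls, rim 18 mm above the table. Origin: centre of its underside on the table; its floor is 5 mm higher. Empty. It and the manifold may stand on either side (left or right).
- bottle: Bystander: amber bottle with black cap, 60 mm in diameter, 130 mm tall, loose. Origin: centre of its underside.
- jar: Bystander: white jar with red lid, 64 mm in diameter, 70 mm tall, loose. Origin: centre of its underside.
- tube_rack: Bystander: fixed blue rack of capped tubes, 192 by 114 mm, 108 mm tall. Origin: centre of its underside.
- tip_box: Bystander: fixed green pipette-tip box, 130 by 90 mm, 77 mm tall with a raised clear lid 145 mm tall on one long side. Origin: centre of its underside.
Things that resemble listed ones, but are neither listed nor needed, are in the scene too. What is shaped like the purple but blue is not meant.

How it is judged:
On the way, in this order (a step that is already met when the one before it is completed fails the run):
1. the purple filter's sleeve is pulled back (more than 4 mm) while the filter is still on its outlet (value of joint purple_sleeve above 0.004 m and z of purple in the frame of manifold below 0.062 m).
2. the purple filter is off the nipple (raised 30 mm or more) and its sleeve has snapped forward (z of purple in the frame of manifold above 0.075 m and value of joint purple_sleeve below 0.002 m), for 0.1 s.
At the end, for the whole second after the job is handed in: The purple filter stands upright (within 7 degrees) and still on the tray's floor, its axis within 65 mm of the tray's centre along each tray side, sleeve forward (within 2 mm); the gold filter is still coupled (within 8 mm of its start) with its sleeve forward (x of purple in the frame of tray between -0.065 and 0.065 m and y of purple in the frame of tray between -0.065 and 0.065 m and z of purple in the frame of tray between 0.002 and 0.01 m and angle between purple's own z axis and vertical below 0.12 rad and value of joint each of purple_sleeve, gold_sleeve below 0.002 m and linear speed of purple below 0.02 m/s and distance of gold from where it was at the start of the episode below 0.008 m); the robot touches nothing.
It fails at once if the purple filter is dropped into the tray (moving faster than 0.7 m/s within 55 mm of its floor) (horizontal distance between purple and tray below 0.09 m and z of purple in the frame of tray below 0.06 m and linear speed of purple above 0.7 m/s).
It fails at once if the gold filter's sleeve is pulled back (more than 4 mm) (value of joint gold_sleeve above 0.004 m).
It fails at once if the bottle or the jar is displaced by more than 30 mm (distance of any of bottle, jar from where it was at the start of the episode above 0.03 m).
It also fails if it takes over 45 s, if anything falls off the work surface, if the arm or the gripper's body presses on something with over 40 N, if the wrist force passes 120 N, or if a joint passes its speed limit or range.

## Working session

There is one attempt and no reset: what is moved stays moved. The work goes in short steps, Python scripts to look and compute and a tool call to move; the robot and the scene stay as the last step left them, time stands still between calls to the robot, and variables do not carry over. Pictures are saved under pics/ and viewed, about 8 in all and at most 12, crops included, and the job is handed in when it is done.

Besides the shell and the picture viewer there is one more tool, called after "Emit:" in YAML: its name, and indented under it one key for each argument. move_arm: Moves the arm, as the interface text tells. Its arguments: {"type":"object","properties":{"motion":{"type":"array","items":{"type":"array"}},"jaw":{"type":"number"},"squeeze":{"type":"number"}},"required":["motion"]}

```bash
mkdir -p pics; ls; cat > h.py <<'E'
import numpy as np, cv2
from workcell import env
def snap(n,f):
    im=env.camera(n); cv2.imwrite('pics/'+f,im[:,:,::-1]); return im
def ray(n,u,v,z):
    m=env.camera_model(n); T=np.array(m['cam_to_world'])
    d=T[:3,:3]@np.array([(u-m['cx'])/m['fx'],(v-m['cy'])/m['fy'],1]); o=T[:3,3]
    return o+d*(z-o[2])/d[2]
def proj(n,p):
    m=env.camera_model(n); T=np.array(m['cam_to_world']); q=T[:3,:3].T@(np.array(p)-T[:3,3])
    return m['fx']*q[0]/q[2]+m['cx'],m['fy']*q[1]/q[2]+m['cy']
E
python3 - <<'E'
from h import *
snap('top','t0.png');snap('scene','s0.png')
for n in('top','scene'):print(env.camera_model(n))
print(env.observe())
E
```

```text
pics
{'fx': 476.05051323501317, 'fy': 476.05051323501317, 'cx': 318.9016377269494, 'cy': 245.63921388336126, 'cam_to_world': array([[-0.01533134, -0.97824961,  0.20686385,  0.36337673],
       [-0.99987396,  0.0141462 , -0.00720711,  0.00691123],
       [ 0.00412401, -0.20694827, -0.97834319,  1.30881779],
       [ 0.        ,  0.        ,  0.        ,  1.        ]])}
{'fx': 529.5693676709133, 'fy': 529.5693676709133, 'cx': 310.9715572942688, 'cy': 238.19695834667974, 'cam_to_world': array([[ 0.78060418,  0.51933458, -0.34777682,  1.10033855],
       [ 0.62495166, -0.63996402,  0.44708107, -0.56961299],
       [ 0.00962001, -0.56633705, -0.82411759,  1.1512538 ],
       [ 0.        ,  0.        ,  0.        ,  1.        ]])}
{'time_s': 0.1, 'joints': array([-1.30739509e+00,  3.53571753e-01,  1.63408201e+00,  6.60224905e-07,
        1.15525018e+00, -2.40865409e-03]), 'joint_vel': array([ 0.00148049, -0.00092632, -0.00089666,  0.0008072 , -0.00075798,
        0.00212453]), 'tau': array([-1.33121334e-04, -5.94904518e+01, -3.34933484e+01,  6.98812469e-02,
        1.84299785e-02, -8.83963793e-06]), 'tcp_pos': array([ 0.16405671, -0.60260631,  0.22793372]), 'eef_rot': array([-6.50110514e-04,  9.91180935e-01,  1.32513863e-01, -8.50173641e-05]), 'wrist_force': array([0.8988332 , 0.64068816, 0.34744627]), 'wrist_torque': array([-0.04156417,  0.02321939,  0.01047447]), 'gripper_width': 1.0008901866330342}
```

View pics/t0.png

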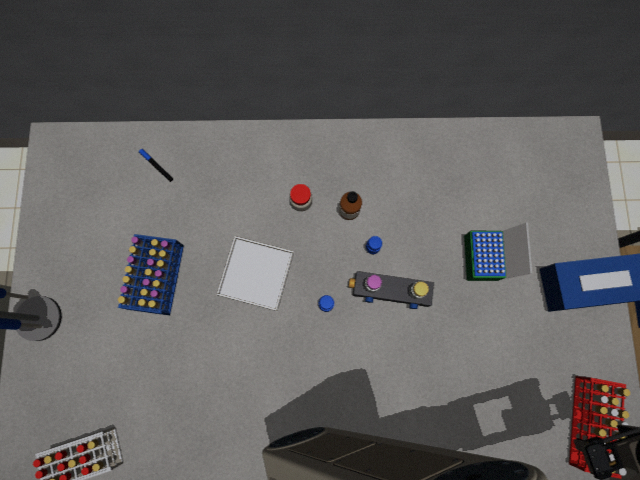

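View pics/s0.png

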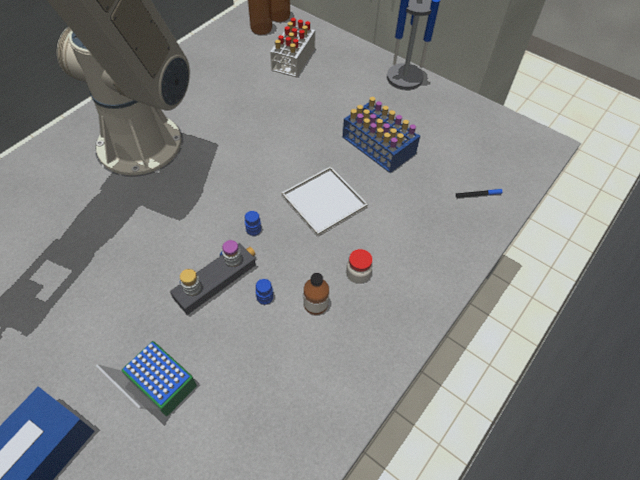

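The top view shows the purple cap at (373,283) and gold at (420,289) on the dark manifold. The tray is at (256,273), the bottle at (350,203) and the jar at (300,195). There are blue lookalikes off the manifold at (374,244) and (326,303), and the purple caps around (150,270) are tubes in the blue rack. The target is the purple one on the manifold. I'll measure it now and confirm it in an enlarged crop.

```bash
cat > m.py <<'E'
from h import *
def blob(im,lo,hi,roi):
    x0,y0,x1,y1=roi; h=cv2.cvtColor(im,cv2.COLOR_RGB2HSV)[y0:y1,x0:x1]
    m=cv2.inRange(h,lo,hi); n,l,s,c=cv2.connectedComponentsWithStats(m)
    k=1+np.argmax(s[1:,4]); return c[k]+[x0,y0],s[k,4],(l==k),(x0,y0)
E
python3 - <<'E'
from m import *
t=cv2.imread('pics/t0.png')[:,:,::-1].copy();s=cv2.imread('pics/s0.png')[:,:,::-1].copy()
P=((135,60,60),(170,255,255));G=((18,70,90),(32,255,255))
def tri(a,b):
    A=[];B=[]
    for n,(u,v) in(('top',a),('scene',b)):
        o=np.array(env.camera_model(n)['cam_to_world'])[:3,3];d=ray(n,u,v,0)-o;d/=np.linalg.norm(d)
        Q=np.eye(3)-np.outer(d,d);A.append(Q);B.append(Q@o)
    return np.linalg.solve(sum(A),sum(B))
for nm,c,ra,rb in(('purple',P,(350,265,395,300),(215,230,250,265)),('gold',G,(400,275,440,305),(170,262,210,295))):
    a,na,_,_=blob(t,*c,ra);b,nb,_,_=blob(s,*c,rb)
    print(nm,a,na,b,nb,ray('top',*a,.105),ray('scene',*b,.103),'tri',tri(a,b))
w,nw,l,o=blob(t,(0,0,170),(180,40,255),(205,225,305,320))
r=cv2.minAreaRect((np.argwhere(l)[:,::-1]+o).astype(np.float32));print('tray',w,r)
for q in cv2.boxPoints(r):print(ray('top',*q,.012))
for nm,u,v,z in(('tray',*r[0],.008),('jar',300,192,.07),('bottle',352,197,.13),('blue1',374,242,.06),('blue2',326,302,.06)):print(nm,ray('top',u,v,z))
d,nd,l,o=blob(t,(0,0,0),(180,90,75),(340,260,445,315))
r=cv2.minAreaRect((np.argwhere(l)[:,::-1]+o).astype(np.float32));print('man',r)
c1=cv2.resize(t[225:325,310:450,::-1],None,fx=4,fy=4,interpolation=cv2.INTER_CUBIC)
c2=cv2.resize(s[200:320,160:340,::-1],None,fx=400/120,fy=400/120,interpolation=cv2.INTER_CUBIC)
cv2.imwrite('pics/c0.png',cv2.resize(c1,(560,400)));cv2.imwrite('pics/c1.png',c2)
E
```

```text
purple [373.98245614 281.4619883 ] 171 [229.96666667 247.05555556] 180 [ 0.52269606 -0.14072063  0.105     ] [ 0.52479188 -0.14183094  0.103     ] tri [ 0.52339884 -0.14107123  0.10071395]
gold [420.98876404 288.35955056] 178 [187.71573604 275.77664975] 197 [ 0.503321   -0.25941525  0.105     ] [ 0.50443552 -0.25967555  0.103     ] tri [ 0.50382951 -0.25973227  0.10232426]
tray [255.57619915 273.94717668] ((254.69284057617188, 273.9539794921875), (59.85783767700195, 59.241546630859375), 15.64224624633789)
[0.50583832 0.27447676 0.012     ]
[0.66464159 0.23446219 0.012     ]
[0.61639286 0.07370637 0.012     ]
[0.45981228 0.11744324 0.012     ]
tray [0.56121025 0.17554288 0.008     ]
jar [0.77540943 0.0469853  0.07      ]
bottle [ 0.74002699 -0.08938707  0.13      ]
blue1 [ 0.63528366 -0.15047752  0.06      ]
blue2 [ 0.47647697 -0.01854547  0.06      ]
man ((391.9938049316406, 290.5416564941406), (81.1264419555664, 29.23077392578125), 8.471144676208496)
```

View pics/c1.png

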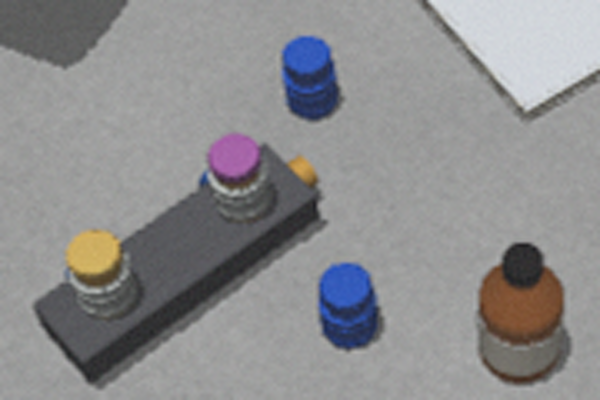

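The crop confirms it: the purple cap at crop (235,155) sits on the manifold beside gold at (95,255), and the blue lookalikes are separate. The two caps are 120 mm apart, as expected. The present tool yaw suits both ends, so I'll go above purple.

Emit:
move_arm:
  motion:
    - [[30, -22, 0], [0, 0, 0]]
    - [[30, -22, 0], [0, 0, 0]]
    - [[30, -22, 0], [0, 0, 0]]
    - [[30, -22, 0], [0, 0, 0]]
    - [[30, -22, 0], [0, 0, 0]]
    - [[30, -22, 0], [0, 0, 0]]
    - [[30, -22, 0], [0, 0, 0]]
    - [[30, -22, 0], [0, 0, 0]]
  jaw: 91
  squeeze: 30

```text
time_s: 0.77
tcp_pos: [0.3509, -0.3649, 0.2246]
eef_rot: [-0.001, 0.992, 0.127, -0.001]
wrist_force: [1.0, -0.9, 0.7]
gripper_width: 0.988
```

```bash
cat > d.py <<'E'
from h import *
from scipy.spatial.transform import Rotation as R
def to(p):
    o=env.observe();q=o['eef_rot'];M=R.from_quat([q[1],q[2],q[3],q[0]]).as_matrix()
    # turn needed to point straight down at present yaw
    yaw=np.arctan2(M[1,0],M[0,0]);D=R.from_euler('z',yaw).as_matrix()@np.diag([1,-1,-1.])
    print('t',o['time_s'],'tcp',o['tcp_pos'].round(4),'yaw',np.degrees(yaw).round(2),'tool mm',(M.T@(np.array(p)-o['tcp_pos'])*1000).round(1),'turn',R.from_matrix(M.T@D).as_rotvec(degrees=True).round(2),'F',o['wrist_force'].round(1),'w',o['gripper_width'].round(3),'q',o['joints'].round(2))
E
python3 -c "
from d import *
to([.5235,-.141,.18])"
```

```text
Traceback (most recent call last):
  File "d.py", line 7, in to
    print('t',o['time_s'],'tcp',o['tcp_pos'].round(4),'yaw',np.degrees(yaw).round(2),'tool mm',(M.T@(np.array(p)-o['tcp_pos'])*1000).round(1),'turn',R.from_matrix(M.T@D).as_rotvec(degrees=True).round(2),'F',o['wrist_force'].round(1),'w',o['gripper_width'].round(3),'q',o['joints'].round(2))
                                                                                                                                                                                                                                             ^^^^^^^^^^^^^^^^^^^^^^^^
AttributeError: 'float' object has no attribute 'round'
```

Emit:
move_arm:
  motion:
    - [[28, -21, 2], [0, 0, 0]]
    - [[28, -21, 2], [0, 0, 0]]
    - [[28, -21, 2], [0, 0, 0]]
    - [[28, -21, 2], [0, 0, 0]]
    - [[28, -21, 2], [0, 0, 0]]
    - [[28, -21, 2], [0, 0, 0]]
    - [[20, -15, 2], [0, 0, 0]]
    - [[0, 0, 0], [0, 0, 0]]

```text
time_s: 1.43
tcp_pos: [0.5047, -0.1648, 0.2091]
eef_rot: [-0.002, 0.992, 0.129, -0.001]
wrist_force: [-0.1, -0.6, 0.3]
gripper_width: 0.992
```

```bash
sed -i "s/o\['gripper_width'\].round(3)/round(o['gripper_width'],3)/" d.py
python3 -c "
from d import *
to([.5235,-.141,.19])
snap('top','t1.png');snap('scene','s1.png')
im=cv2.imread('pics/s1.png');x,y=map(int,proj('scene',[.5235,-.141,.107]));cv2.imwrite('pics/c2.png',cv2.resize(im[y-90:y+60,x-100:x+100],None,fx=4,fy=4))"
```

```text
t 1.4333 tcp [ 0.5047 -0.1648  0.2091] yaw 14.85 tool mm [ 24.3 -18.1  19.1] turn [-0.27  0.11 -0.  ] F [-0.1 -0.6  0.3] w 0.992 q [-0.32  0.23  1.85  0.    1.06  0.99]
```

View pics/c2.png

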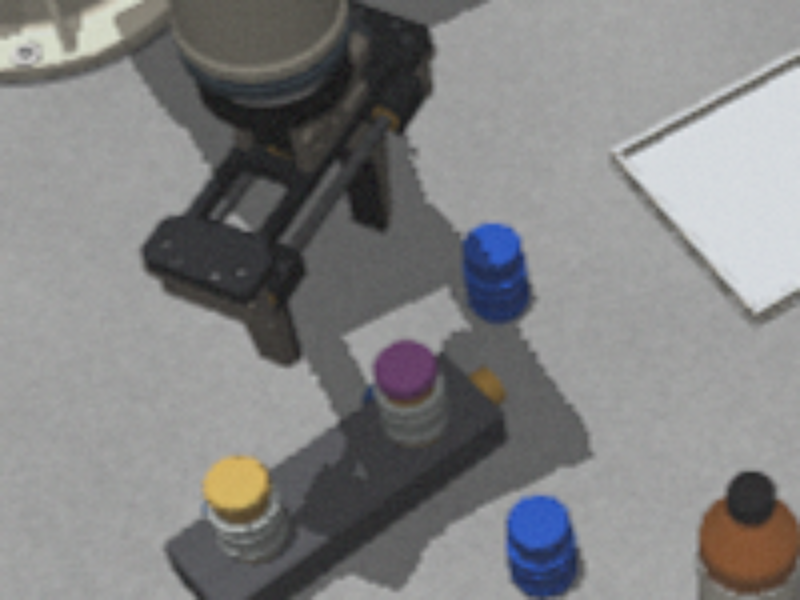

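The gripper is still short of purple, with the jaw line near the manifold axis and the view clear. I'll correct and descend part way.

Emit:
move_arm:
  motion:
    - [[20, -15, 8], [0, 0, 0]]
    - [[6, -4, 8], [0, 0, 0]]
    - [[0, 0, 0], [0, 0, 0]]
    - [[0, 0, 0], [0, 0, 0]]

```text
time_s: 1.87
tcp_pos: [0.5207, -0.1452, 0.1924]
eef_rot: [-0.001, 0.992, 0.128, -0.003]
wrist_force: [-0.5, -0.1, -0.6]
gripper_width: 0.99
```

```bash
python3 -c "
from d import *
to([.5235,-.141,.13])"
```

```text
t 1.8667 tcp [ 0.5207 -0.1452  0.1924] yaw 14.72 tool mm [ 4.1 -3.1 62.4] turn [-0.18  0.34 -0.  ] F [-0.5 -0.1 -0.6] w 0.99 q [-0.27  0.27  1.85 -0.    1.04  1.04]
```

Emit:
move_arm:
  motion:
    - [[4, -3, 20], [0, 0.3, 0]]
    - [[0, 0, 20], [0, 0, 0]]
    - [[0, 0, 20], [0, 0, 0]]
    - [[0, 0, 20], [0, 0, 0]]
    - [[0, 0, 10], [0, 0, 0]]
    - [[0, 0, 0], [0, 0, 0]]

```text
time_s: 2.37
tcp_pos: [0.5209, -0.1487, 0.1022]
eef_rot: [0.0, 0.992, 0.126, 0.001]
wrist_force: [-0.3, 0.4, -0.4]
gripper_width: 0.99
```

```bash
python3 -c "
from d import *
to([.5235,-.141,.065])
snap('top','t2.png');im=snap('scene','s2.png')[:,:,::-1]
x,y=map(int,proj('scene',[.5235,-.141,.107]));cv2.imwrite('pics/c3.png',cv2.resize(im[y-60:y+60,x-80:x+80],None,fx=5,fy=5))"
```

```text
t 2.3667 tcp [ 0.5209 -0.1487  0.1022] yaw 14.42 tool mm [ 4.3 -6.8 37.2] turn [ 0.02 -0.08 -0.  ] F [-0.3  0.4 -0.4] w 0.99 q [-0.28  0.38  1.92  0.    0.84  1.04]
```

View pics/c3.png

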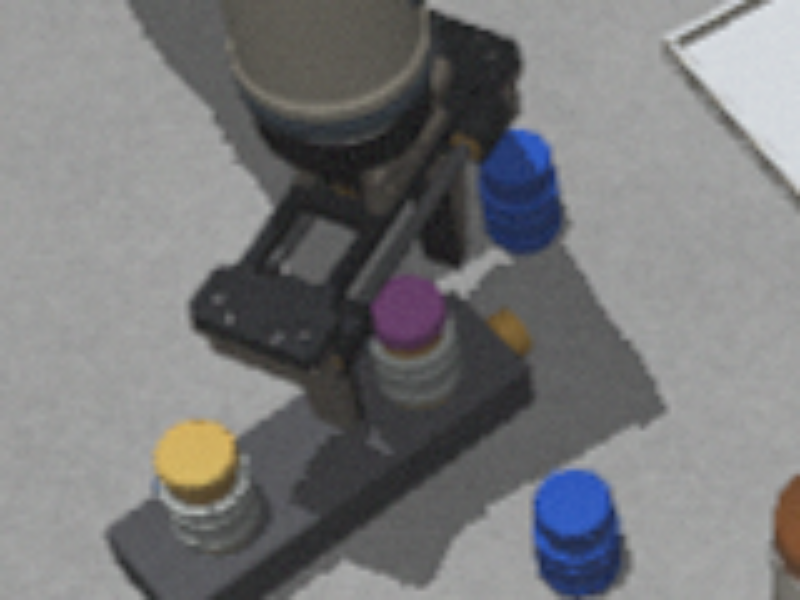

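The filter lies between the fingers, about 8 mm off centre, which matches the numbers. I'll centre it and lower to grip height.

Emit:
move_arm:
  motion:
    - [[4, -7, 6], [0, 0, 0]]
    - [[1, -1, 10], [0, 0, 0]]
    - [[1, -1, 10], [0, 0, 0]]
    - [[0, 0, 6], [0, 0, 0]]
    - [[0, 0, 0], [0, 0, 0]]

```text
time_s: 2.88
tcp_pos: [0.529, -0.1386, 0.0731]
eef_rot: [0.002, 0.992, 0.125, 0.005]
wrist_force: [-0.1, -0.1, -0.7]
gripper_width: 0.988
```

```bash
python3 -c "
from d import *
to([.5235,-.141,.065])"
```

```text
t 2.8833 tcp [ 0.529  -0.1386  0.0731] yaw 14.41 tool mm [-6.   0.9  8. ] turn [ 0.29 -0.55 -0.  ] F [-0.1 -0.1 -0.7] w 0.988 q [-0.26  0.43  1.93  0.    0.77  1.06]
```

Emit:
move_arm:
  motion:
    - [[-5, 1, 4], [0.3, -0.5, 0]]
    - [[-1, 0, 4], [0, 0, 0]]
    - [[0, 0, 0], [0, 0, 0]]

```text
time_s: 3.13
tcp_pos: [0.5229, -0.1409, 0.0638]
eef_rot: [-0.001, 0.992, 0.126, -0.0]
wrist_force: [0.6, 0.6, -0.3]
gripper_width: 0.992
```

```bash
python3 -c "
from d import *
to([.5235,-.141,.065])"
```

```text
t 3.1333 tcp [ 0.5229 -0.1409  0.0638] yaw 14.47 tool mm [ 0.6  0.2 -1.2] turn [-0.07  0.05 -0.  ] F [ 0.6  0.6 -0.3] w 0.992 q [-0.27  0.44  1.94  0.    0.76  1.05]
```

The tool is centred at grip height, so I'll close on the sleeve.

Emit:
move_arm:
  motion:
    - [[0, 0, 0], [0, 0, 0]]
    - [[0, 0, 0], [0, 0, 0]]
    - [[0, 0, 0], [0, 0, 0]]
    - [[0, 0, 0], [0, 0, 0]]
    - [[0, 0, 0], [0, 0, 0]]
    - [[0, 0, 0], [0, 0, 0]]
    - [[0, 0, 0], [0, 0, 0]]
    - [[0, 0, 0], [0, 0, 0]]
  jaw: 30
  squeeze: 45

```text
time_s: 3.8
tcp_pos: [0.5233, -0.1414, 0.0646]
eef_rot: [-0.0, 0.992, 0.126, 0.0]
wrist_force: [-0.2, 0.1, -1.0]
gripper_width: 0.453
```

```bash
python3 -c "
from d import *
to([.5235,-.141,.065])"
```

```text
t 3.8 tcp [ 0.5233 -0.1414  0.0646] yaw 14.44 tool mm [ 0.3 -0.3 -0.4] turn [-0.03 -0.02  0.  ] F [-0.2  0.1 -1. ] w 0.453 q [-0.27  0.44  1.94  0.    0.76  1.05]
```

The opening is 41.7 mm, which matches the sleeve. I'll pull up slowly.

Emit:
move_arm:
  motion:
    - [[0, 0, -2], [0, 0, 0]]
    - [[0, 0, -2], [0, 0, 0]]
    - [[0, 0, -2], [0, 0, 0]]

```text
time_s: 4.05
tcp_pos: [0.5219, -0.1412, 0.0692]
eef_rot: [-0.001, 0.992, 0.126, -0.001]
wrist_force: [4.0, -1.7, -11.7]
gripper_width: 0.455
```

```bash
python3 -c "
from d import *
to([.5233,-.1414,.0726])"
```

```text
t 4.05 tcp [ 0.5219 -0.1412  0.0692] yaw 14.45 tool mm [ 1.3  0.5 -3.4] turn [-0.09  0.12 -0.  ] F [  4.   -1.7 -11.7] w 0.455 q [-0.27  0.43  1.94  0.    0.77  1.05]
```

The spring load shows (-11.7 N at 4.6 mm of travel). Pulling on.

Emit:
move_arm:
  motion:
    - [[1, 0, -2], [0, 0, 0]]
    - [[0, 0, -2], [0, 0, 0]]
    - [[0, 0, -3], [0, 0, 0]]
    - [[0, 0, -3], [0, 0, 0]]

```text
time_s: 4.38
tcp_pos: [0.5231, -0.1407, 0.0791]
eef_rot: [-0.001, 0.992, 0.126, -0.001]
wrist_force: [-0.4, -0.1, -5.2]
gripper_width: 0.453
```

```bash
python3 -c "
from d import *
to([.5233,-.1414,.11])"
```

```text
t 4.3833 tcp [ 0.5231 -0.1407  0.0791] yaw 14.42 tool mm [ -0.1   0.7 -30.9] turn [-0.13  0.13 -0.  ] F [-0.4 -0.1 -5.2] w 0.453 q [-0.27  0.42  1.93  0.    0.8   1.05]
```

Emit:
move_arm:
  motion:
    - [[0, 0, -5], [0, 0, 0]]
    - [[0, 0, -6], [0, 0, 0]]
    - [[0, 0, -6], [0, 0, 0]]
    - [[0, 0, -6], [0, 0, 0]]
    - [[0, 0, -8], [0, 0, 0]]
    - [[0, 0, -10], [0, 0, 0]]
    - [[0, 0, -10], [0, 0, 0]]
    - [[0, 0, 0], [0, 0, 0]]

```text
time_s: 5.05
tcp_pos: [0.5236, -0.1408, 0.1384]
eef_rot: [-0.001, 0.992, 0.126, -0.0]
wrist_force: [1.0, 0.1, -2.9]
gripper_width: 0.452
```

```bash
python3 -c "
from d import *
to([.5233,-.1414,.17])
snap('top','t4.png');im=snap('scene','s4.png')[:,:,::-1]
x,y=map(int,proj('scene',[.5235,-.141,.12]));cv2.imwrite('pics/c4.png',cv2.resize(im[y-60:y+60,x-80:x+80],None,fx=5,fy=5))"
```

```text
t 5.05 tcp [ 0.5236 -0.1408  0.1384] yaw 14.43 tool mm [ -0.5   0.5 -31.6] turn [-0.08  0.04 -0.  ] F [ 1.   0.1 -2.9] w 0.452 q [-0.27  0.33  1.89  0.    0.92  1.05]
```

View pics/c4.png

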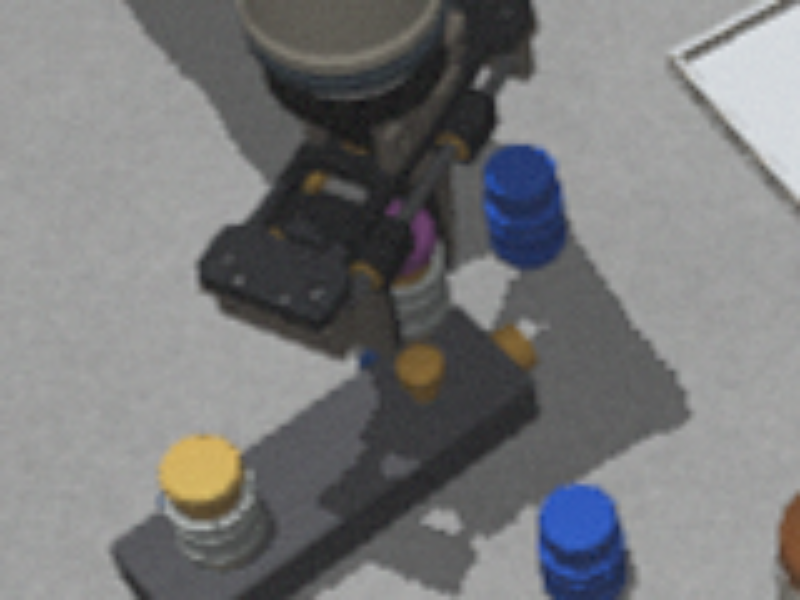

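The filter is in the jaws, off the bare brass nipple at crop (420,370). Gold is still seated, and the load is the filter's weight (2.9 N). Next, carry it to the tray.

Emit:
move_arm:
  motion:
    - [[8, -20, 0], [0, 0, 0]]
    - [[13, -33, 0], [0, 0, 0]]
    - [[15, -37, 0], [0, 0, 0]]
    - [[15, -37, 0], [0, 0, 0]]
    - [[15, -37, 0], [0, 0, 0]]
    - [[15, -37, 0], [0, 0, 0]]
    - [[15, -37, 0], [0, 0, 0]]
    - [[8, -20, 0], [0, 0, 0]]

```text
time_s: 5.82
tcp_pos: [0.5587, 0.1411, 0.1333]
eef_rot: [-0.0, 0.993, 0.121, -0.003]
wrist_force: [0.1, 0.2, -3.3]
gripper_width: 0.454
```

```bash
python3 -c "
from d import *
to([.562,.175,.10])"
```

```text
t 5.8167 tcp [0.5587 0.1411 0.1333] yaw 13.87 tool mm [ 11.6 -32.   33.3] turn [-0.07  0.35 -0.  ] F [ 0.1  0.2 -3.3] w 0.454 q [0.24 0.39 1.82 0.   0.94 1.57]
```

Emit:
move_arm:
  motion:
    - [[9, -20, 4], [0, 0, 0]]
    - [[4, -10, 8], [0, 0, 0]]
    - [[0, 0, 8], [0, 0, 0]]
    - [[0, 0, 8], [0, 0, 0]]
    - [[0, 0, 8], [0, 0, 0]]
    - [[0, 0, 8], [0, 0, 0]]
    - [[0, 0, 0], [0, 0, 0]]

```text
time_s: 6.4
tcp_pos: [0.5612, 0.1769, 0.0819]
eef_rot: [0.0, 0.992, 0.123, -0.006]
wrist_force: [-0.2, -0.4, -3.5]
gripper_width: 0.456
```

```bash
python3 -c "
from d import *
to([.562,.175,.026])
snap('top','t5.png');im=snap('scene','s5.png')[:,:,::-1]
x,y=map(int,proj('scene',[.562,.175,.08]));cv2.imwrite('pics/c5.png',cv2.resize(im[y-70:y+50,x-80:x+80],None,fx=5,fy=5))"
```

```text
t 6.4 tcp [0.5612 0.1769 0.0819] yaw 14.16 tool mm [ 0.9  2.1 55.9] turn [-0.05  0.67 -0.  ] F [-0.2 -0.4 -3.5] w 0.456 q [0.3  0.48 1.82 0.   0.86 1.62]
```

View pics/c5.png

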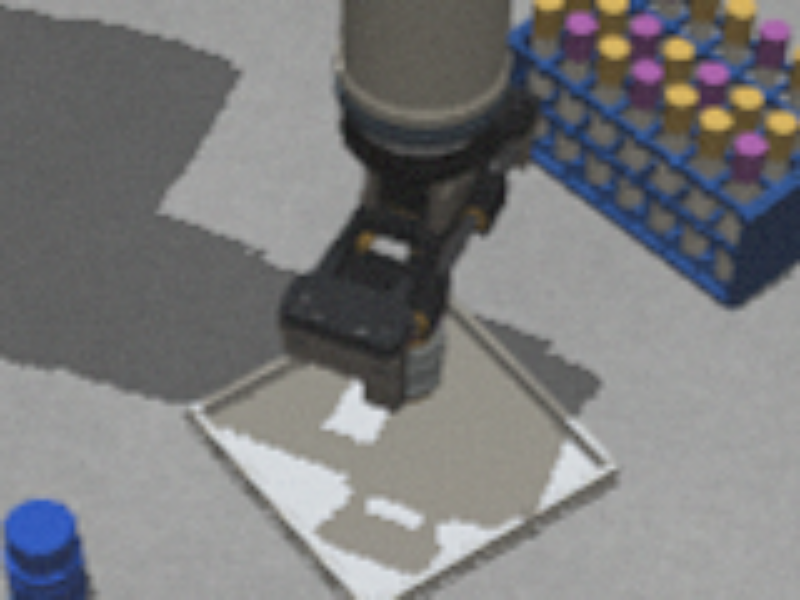

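The filter is over the tray (sleeve at crop (425,365)), and the gripper is well clear of the rack. I'll lower it gently, with contact expected at TCP z ≈ 0.025.

Emit:
move_arm:
  motion:
    - [[0, 2, 8], [0, 0.6, 0]]
    - [[0, 0, 10], [0, 0, 0]]
    - [[0, 0, 10], [0, 0, 0]]
    - [[0, 0, 8], [0, 0, 0]]
    - [[0, 0, 6], [0, 0, 0]]
    - [[0, 0, 3], [0, 0, 0]]
    - [[0, 0, 0], [0, 0, 0]]

```text
time_s: 7.08
tcp_pos: [0.5647, 0.1737, 0.0368]
eef_rot: [-0.001, 0.993, 0.121, 0.002]
wrist_force: [-0.0, -0.2, -2.7]
gripper_width: 0.455
```

```bash
python3 -c "
from d import *
to([.562,.175,.025])"
```

```text
t 7.0833 tcp [0.5647 0.1737 0.0368] yaw 13.95 tool mm [-2.3 -1.9 11.8] turn [-0.06 -0.21  0.  ] F [-0.  -0.2 -2.7] w 0.455 q [0.3  0.54 1.84 0.   0.75 1.62]
```

Emit:
move_arm:
  motion:
    - [[0, 0, 4], [0, -0.2, 0]]
    - [[0, 0, 3], [0, 0, 0]]
    - [[0, 0, 2], [0, 0, 0]]
    - [[0, 0, 1], [0, 0, 0]]
    - [[0, 0, 0], [0, 0, 0]]

```text
time_s: 7.5
tcp_pos: [0.5653, 0.1742, 0.0261]
eef_rot: [-0.001, 0.993, 0.122, 0.0]
wrist_force: [0.1, 0.9, -3.3]
gripper_width: 0.455
```

```bash
python3 -c "
from d import *
to([.562,.175,.025])"
```

```text
t 7.5 tcp [0.5653 0.1742 0.0261] yaw 13.98 tool mm [-3.  -1.6  1.1] turn [-0.07 -0.03  0.  ] F [ 0.1  0.9 -3.3] w 0.455 q [0.3  0.56 1.84 0.   0.74 1.62]
```

Emit:
move_arm:
  motion:
    - [[0, 0, 1], [0, 0, 0]]
    - [[0, 0, 1], [0, 0, 0]]
    - [[0, 0, 0], [0, 0, 0]]

```text
time_s: 7.75
tcp_pos: [0.5656, 0.1744, 0.0247]
eef_rot: [-0.001, 0.993, 0.122, 0.001]
wrist_force: [0.8, 0.3, -2.6]
gripper_width: 0.453
```

Emit:
move_arm:
  motion:
    - [[0, 0, 1], [0, 0, 0]]
    - [[0, 0, 1], [0, 0, 0]]
    - [[0, 0, 0], [0, 0, 0]]

```text
time_s: 8.0
tcp_pos: [0.566, 0.1744, 0.025]
eef_rot: [-0.001, 0.993, 0.122, 0.001]
wrist_force: [-0.5, -0.1, -3.2]
gripper_width: 0.45
```

Emit:
move_arm:
  motion:
    - [[0, 0, 2], [0, 0, 0]]
    - [[0, 0, 2], [0, 0, 0]]

```text
time_s: 8.17
tcp_pos: [0.5665, 0.1746, 0.0243]
eef_rot: [-0.001, 0.993, 0.122, 0.001]
wrist_force: [-12.8, -3.4, 35.4]
gripper_width: 0.45
```

Emit:
move_arm:
  motion:
    - [[0, 0, 0], [0, 0, 0]]

```text
time_s: 8.25
tcp_pos: [0.5666, 0.1747, 0.0252]
eef_rot: [-0.001, 0.993, 0.122, 0.002]
wrist_force: [-0.2, -0.8, -3.2]
gripper_width: 0.449
```

Contact showed at z ≈ 0.0245 (35 N, which eased off), so the foot is on the floor or within a millimetre of it. Releasing.

Emit:
move_arm:
  motion:
    - [[0, 0, 0.5], [0, 0, 0]]
    - [[0, 0, 0], [0, 0, 0]]
    - [[0, 0, 0], [0, 0, 0]]
    - [[0, 0, 0], [0, 0, 0]]
    - [[0, 0, 0], [0, 0, 0]]
    - [[0, 0, 0], [0, 0, 0]]
  jaw: 80

```text
time_s: 8.75
tcp_pos: [0.5682, 0.1751, 0.025]
eef_rot: [-0.001, 0.993, 0.122, 0.003]
wrist_force: [-0.4, -0.2, 0.9]
gripper_width: 0.858
```

Emit:
move_arm:
  motion:
    - [[0, 0, -5], [0, 0, 0]]
    - [[0, 0, -15], [0, 0, 0]]
    - [[0, 0, -20], [0, 0, 0]]
    - [[0, 0, -20], [0, 0, 0]]
    - [[0, 0, -25], [0, 0, 0]]
    - [[0, 0, -25], [0, 0, 0]]
    - [[0, 0, -25], [0, 0, 0]]
    - [[0, 0, -25], [0, 0, 0]]

```text
time_s: 9.42
tcp_pos: [0.5629, 0.1733, 0.1864]
eef_rot: [-0.0, 0.993, 0.122, -0.003]
wrist_force: [-0.0, -0.3, -0.0]
gripper_width: 0.87
```

Emit:
move_arm:
  motion:
    - [[-30, 0, 0], [0, 0, 0]]
    - [[-30, 0, 0], [0, 0, 0]]
    - [[-30, 0, 0], [0, 0, 0]]
    - [[-30, 0, 0], [0, 0, 0]]
    - [[0, 0, 0], [0, 0, 0]]
    - [[0, 0, 0], [0, 0, 0]]

```text
time_s: 9.92
tcp_pos: [0.4465, 0.1445, 0.1952]
eef_rot: [-0.001, 0.993, 0.122, 0.004]
wrist_force: [-0.4, 0.4, 0.1]
gripper_width: 0.869
```

```bash
python3 -c "
from m import *
from d import to
to([.562,.175,.2])
t=snap('top','t6.png');s=snap('scene','s6.png')
P=((135,60,60),(170,255,255));G=((18,70,90),(32,255,255))
a=blob(t,*P,(225,240,290,305));b=blob(s,*P,(290,160,360,225));print(a[:2],ray('top',*a[0],.065),b[:2],ray('scene',*b[0],.063))
a=blob(t,*G,(400,275,440,305));b=blob(s,*G,(170,262,210,295));print(a[:2],b[:2])
im=np.hstack([cv2.resize(s[140:260,250:380],(390,360)),cv2.resize(t[180:310,215:350],(390,360))])
cv2.imwrite('pics/c6.png',im[:,:,::-1])"
```

```text
t 9.9167 tcp [0.4465 0.1445 0.1952] yaw 13.97 tool mm [119.5  -1.8  -3.7] turn [-0.09 -0.52  0.  ] F [-0.4  0.4  0.1] w 0.869 q [0.31 0.14 2.   0.   0.99 1.64]Traceback (most recent call last):
  File "<string>", line 7, in <module>
    a=blob(t,*P,(225,240,290,305));b=blob(s,*P,(290,160,360,225));print(a[:2],ray('top',*a[0],.065),b[:2],ray('scene',*b[0],.063))
  File "m.py", line 5, in blob
    k=1+np.argmax(s[1:,4]); return c[k]+[x0,y0],s[k,4],(l==k),(x0,y0)
        ~~~~~~~~~^^^^^^^^^
    return _wrapfunc(a, 'argmax', axis=axis, out=out, **kwds)
    return bound(*args, **kwds)
ValueError: attempt to get argmax of an empty sequence
```

```bash
python3 -c "
from m import *
t=cv2.imread('pics/t6.png')[:,:,::-1].copy();s=cv2.imread('pics/s6.png')[:,:,::-1].copy()
P=((135,60,60),(170,255,255));G=((18,70,90),(32,255,255))
print(proj('scene',[.566,.175,.065]))
for n,i,c,r,z in(('scene',s,P,(280,160,360,225),.063),('top',t,G,(400,275,440,305),.105),('scene',s,G,(170,262,210,295),.103)):
  try: a=blob(i,*c,r);print(n,a[:2],ray(n,*a[0],z))
  except ValueError: print('none')
im=np.hstack([cv2.resize(s[120:260,250:390],(390,390)),cv2.resize(t[180:320,215:355],(390,390))])
cv2.imwrite('pics/c6.png',im[:,:,::-1])"
```

```text
(np.float64(325.1254458242041), np.float64(186.19626831886197))
scene (array([325.27407407, 187.64444444]), np.int32(135)) [0.56840872 0.17264668 0.063     ]
top (array([420.98295455, 288.27272727]), np.int32(176)) [ 0.50354216 -0.2594137   0.105     ]
scene (array([187.86206897, 276.01477833]), np.int32(203)) [ 0.50515204 -0.25990483  0.103     ]
```

View pics/c6.png

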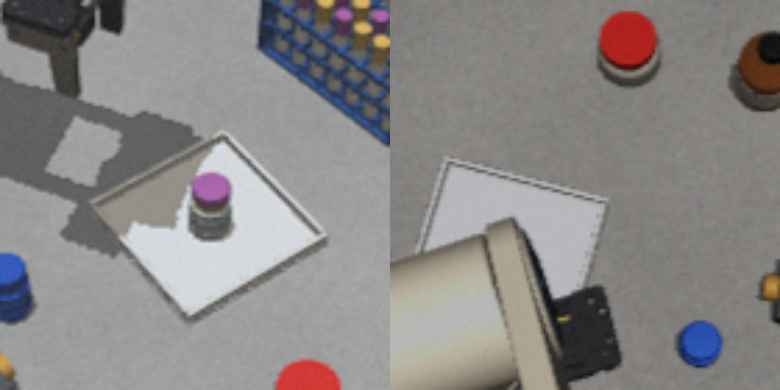

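The purple filter stands upright near the tray's centre (crop (210,205)), and the gripper is clear. Gold hasn't moved. Handing in.

```bash
python3 -c "
from h import *
env.sign_off()"
```

```text
the job is handed in; nothing more can be done
```

I pulled the purple filter off its outlet by the sleeve, set it upright in the tray and let go, then handed the job in at about 10 s of robot time. Sign-off reports no verdict.

- **Pull and release:** the jaws closed to 41.7 mm on the 42 mm sleeve. Load rose to about 12 N at 4.6 mm of pull, then fell to about 3 N, the filter's weight, as it came free. A picture showed the bare nipple.
- **Placing:** the filter stands about 7 mm from the tray's centre by the scene camera. It touched the floor with a brief 35 N on the wrist, below the 40 N and 120 N limits.
- **Others:** gold's cap is within about 1 mm of its start in both views. Nothing went near the bottle or jar, and they look unmoved in the pictures, though I did not measure them again.
- **Not confirmed:** the top view of the filter was blocked by the arm in the last check, so its final position rests on the scene camera alone. I did not measure either sleeve's slide. That purple's snapped forward is inferred from how far it was raised (about 74 mm).

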